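# Start the kitchen timers in order

## Robot

A 6-joint arm with a two-finger parallel gripper is mounted at the origin on a cart in front of the work surface, level with it; the furniture and walls round the work are solid. World frame = base frame: x ahead of the robot, y to its left, z up, the work surface at z = 0. Lengths are in m, angles in rad, forces in N, time in s.
With the tool pointing down it reaches from about 0.375 to 0.9 m from the base axis. Payload 3.1 kg.
Tool frame: the origin (TCP) lies on the centre line of the jaws, within the pads' length; the fingertips stand 11 mm ahead of it and the grasp point (between the pads) lies 8 mm behind it; x points along the fingers, y is the direction in which the jaws open and shut, and the axes are right-handed (so a half turn about x gives the same grasp; the last joint's range is limited). The gripper opens to 87 mm and grips with 3 to 60 N. Pads are 19 mm wide; open, the fingers measure 117 mm over their backs; the gripper's body (75 mm by 190 mm) begins 51 mm behind the grasp point.
Start: joints at [-1.315, 0.527, 1.433, -0, 1.181, -0.178], TCP at [0.263, -0.567, 0.234] pointing down, gripper open.
Joint ranges: [-3.08, 3.08], [-0.75, 2.2], [0.22, 2.44], [-1.43, 4.57], [0, 2.65], [-2.85, 2.85]. Speed limits (rad/s): [2.79, 2.79, 3.14, 3.14, 3.14, 3.14].

## Interface

Orientations are given as a unit quaternion [x, y, z, w].
In Python, from rig import robot, camera, camera_info gives the robot as it stands.
- The arm moves only by the shell command python3 -m inch 'ROWS' [FORCE]. ROWS is JSON, a list that holds one entry, the list of rows, each a list of 5 numbers: the shift along the tool's x, y, z in cm, then the turn about the tool's x in rad, then the opening, from 0 (shut) to 1 (fully open). A call has 1 to 8 rows; each row shifts and turns the pose as measured when the row begins, along the tool's axes as they then stand; what a row does not reach is not made up. A row lasts 1/12 s, in which the tool goes at most 41.7 mm and 7.16 degrees, less where a joint would pass 70% of its speed; a pose out of reach is approached as far as the arm can. A call with a gripper value outside its range is refused whole. The fingers move at their own pace and stop on an object; FORCE is the grip in N (left out, the last holds). Time passes only in rows, so rows that do not move let the fingers close. It gives the time, the measured TCP pose, the force and the opening at its end, in the units of the state.
- robot.get_obs(): the state, without advancing time (a new reading comes with each control period).
- camera(name): name is "scene" or "top"; returns the picture (420x560x3 uint8, red, green, blue); there is no depth.
- camera_info(name): a dict with "camera_matrix" (3x3 intrinsics, pixels), "dist" ([k1, k2, p1, p2, k3] as OpenCV has them; the pictures are not rectified), "rvec" (rotation vector, rad) and "tvec" (3), from world to camera coordinates, as OpenCV has them. Camera axes: x right, y down, z forward; pixel columns grow to the right and rows downward; lengths in m; the calibration is good to about 2 mm. A picture is of the moment at which its call begins. camera_info takes no time and is no camera call.
- robot.hand_in(): hands the job in, once; it reports no verdict.
The state is a dict: "time": time; "q": joint angles; "joint_velocities": joint speeds; "joint_torque": joint torques, N m; "position": TCP position; "tool_rot": TCP orientation; "ft_force": force on the tool from outside, world axes, zero at the start; "moment": the same for the moment, N m; "grip_width": finger opening in m.
Only numpy, scipy, OpenCV 4.12 (cv2) and the standard library are available. Lean on these libraries where they do the work, as an engineer would, in place of code of your own. Each camera call takes 0.05 s, during which the arm holds its last target. There are 200 camera calls.

## Task

Start three of the push-top kitchen timers for the dishes, in this order: the large round one first, then the square one, then the small round one, each by gently pressing its white cap fully down from above, where it stays. Leave the oblong timer off, let every timer stand where it is without picking any up, and do not disturb the other things on the table.

Things in the scene. Friction and masses are not known exactly. Their poses are not given: they have to be found in the camera images.
- large_timer: the large round timer: a disc 68 mm across. Loose on the table, 0.28 kg, 39 mm high in all: grey foot 22 mm high with a small dark display on one side, dark neck, white push cap 10 mm thick that covers nearly the whole top. Origin at the centre of its underside, z up.
- large_top (a point): centre of the top face of the large timer's cap, 39 mm above the table when up and 33 mm when fully down; it moves with the cap
- large_cap (a joint): travel of the large timer's cap: 0 = up (not running), grows downward to 0.006 m = fully down (running). It needs about 3 N and stays where it is left; it does not spring back
- square_timer: the square timer, 50 x 50 mm. Loose on the table, 0.28 kg, 39 mm high in all: grey foot 22 mm high with a small dark display on one side, dark neck, white push cap 10 mm thick that covers nearly the whole top. Origin at the centre of its underside, z up.
- square_top (a point): centre of the top face of the square timer's cap, 39 mm above the table when up and 33 mm when fully down; it moves with the cap
- square_cap (a joint): travel of the square timer's cap: 0 = up (not running), grows downward to 0.006 m = fully down (running). It needs about 3 N and stays where it is left; it does not spring back
- small_timer: the small round timer: a disc 40 mm across. Loose on the table, 0.28 kg, 39 mm high in all: grey foot 22 mm high with a small dark display on one side, dark neck, white push cap 10 mm thick that covers nearly the whole top. Origin at the centre of its underside, z up.
- small_top (a point): centre of the top face of the small timer's cap, 39 mm above the table when up and 33 mm when fully down; it moves with the cap
- small_cap (a joint): travel of the small timer's cap: 0 = up (not running), grows downward to 0.006 m = fully down (running). It needs about 3 N and stays where it is left; it does not spring back
- oblong_timer: the oblong timer with round ends, 72 mm long (its x) and 34 mm wide (its y). Loose on the table, 0.28 kg, 39 mm high in all: grey foot 22 mm high with a small dark display on one side, dark neck, white push cap 10 mm thick that covers nearly the whole top. Origin at the centre of its underside, z up.
- oblong_top (a point): centre of the top face of the oblong timer's cap, 39 mm above the table when up and 33 mm when fully down; it moves with the cap
- oblong_cap (a joint): travel of the oblong timer's cap: 0 = up (not running), grows downward to 0.006 m = fully down (running). It needs about 3 N and stays where it is left; it does not spring back
- trimmer_lever (a point): obstacle, fixed: a point on the half-raised black cutting lever of the paper trimmer, about 140 mm above the table; the lever runs ahead (+x) from here along the right side of the trimmer, sinking to about 40 mm at its far end 230 mm away, and its handle rises to about 180 mm within 100 mm nearer the robot. The trimmer's plate, 250 x 300 mm and 30 mm high, lies to the left (+y) of the lever
- brush: bystander: paste brush with a red handle, 200 mm long, 27 mm wide and 12 mm high, lying; origin at its underside's centre
- pencil: bystander: red pencil, 142 mm long and 7 mm thick, lying near the table's front edge; origin at its underside's centre
- masking_tape: bystander: ring of tan tape 98 mm across and 25 mm high, lying flat; origin at its underside's centre
- marker: bystander: white felt marker with a green cap, 135 mm long and 16 mm thick, lying; origin at its underside's centre
- clothes_peg: bystander: green clothes peg, 72 mm long and 12 mm high, lying; origin at its underside's centre
Mind the look-alikes: they are no part of the job. Leave any brown or red look-alike of the small_timer alone.

How it is judged:
On the way, in this order (a step that is already met when the one before it is completed fails the run):
1. the large round timer's cap is pressed down (value of joint large_cap above 0.0035 m), for 0.1 s.
2. then the square timer's cap is pressed down (value of joint square_cap above 0.0035 m), for 0.1 s.
3. then the small round timer's cap is pressed down (value of joint small_cap above 0.0035 m), for 0.1 s.
At the end, for the whole second after the job is handed in: the caps of the large round, square and small round timers are down (more than 3.5 of their 6 mm), the oblong timer's cap is up (less than 2 mm down), every timer stands upright at rest within 25 mm of where it started, and the other things are within 30 mm of where they started (value of joint each of large_cap, square_cap, small_cap above 0.0035 m and value of joint oblong_cap below 0.002 m and distance of each of large_timer, square_timer, small_timer, oblong_timer from where it was at the start of the episode below 0.025 m and angle between each of large_timer, square_timer, small_timer, oblong_timer's own z axis and vertical below 0.1 rad and linear speed of each of large_timer, square_timer, small_timer, oblong_timer below 0.02 m/s and distance of each of brush, pencil, masking_tape, marker, clothes_peg from where it was at the start of the episode below 0.03 m); the robot touches nothing.
It fails at once if a timer is started out of order (square before large round, or small round before square) ((value of joint square_cap above 0.0035 m and value of joint large_cap below 0.0035 m) or (value of joint small_cap above 0.0035 m and value of joint square_cap below 0.0035 m)).
It fails at once if the oblong timer is pressed (2 mm or more) (value of joint oblong_cap above 0.002 m).
It fails at once if a timer is lifted (10 mm or more) or shoved more than 25 mm (height (world z) of any of large_timer, square_timer, small_timer, oblong_timer above 0.01 m or distance of any of large_timer, square_timer, small_timer, oblong_timer from where it was at the start of the episode above 0.025 m).
It fails at once if a timer is pressed with more than 30 N (contact force between any of the fingers, the arm and large_timer above 30 N or contact force between any of the fingers, the arm and square_timer above 30 N or contact force between any of the fingers, the arm and small_timer above 30 N or contact force between any of the fingers, the arm and oblong_timer above 30 N).
It fails at once if a bystander is moved more than 30 mm (distance of any of brush, pencil, masking_tape, marker, clothes_peg from where it was at the start of the episode above 0.03 m).
It also fails if it takes over 42 s, if anything falls off the work surface, if the arm or the gripper's body presses on something with over 40 N, if the wrist force passes 120 N, or if a joint passes its speed limit or range.

## Working session

There is one attempt and no reset: what is moved stays moved. The work goes in short steps, Python scripts to look and compute and a shell command to move; the robot and the scene stay as the last step left them, time stands still between calls to the robot, and variables do not carry over. Pictures are saved under pics/ and viewed, about 8 in all and at most 12, crops included, and the job is handed in when it is done.

```bash
mkdir -p pics; python3 - <<'E'
from rig import robot,camera,camera_info
import cv2
for n in("top","scene"):
    cv2.imwrite(f"pics/{n}0.png",cv2.resize(camera(n)[:,:,::-1],(800,600),interpolation=cv2.INTER_CUBIC)); i=camera_info(n); print(n,i)
o=robot.get_obs(); print(o)
E
```

```text
top {'camera_matrix': array([[485.20270131,   0.        , 275.60173892],
       [  0.        , 485.20270131, 202.82603895],
       [  0.        ,   0.        ,   1.        ]]), 'dist': array([-0.1059331,  0.       ,  0.       ,  0.       ,  0.       ]), 'rvec': array([ 2.22573676, -2.17560096,  0.07534024]), 'tvec': array([-0.31298858,  0.53351521,  1.30101284])}
scene {'camera_matrix': array([[405.17890477,   0.        , 276.20952134],
       [  0.        , 405.17890477, 210.6453514 ],
       [  0.        ,   0.        ,   1.        ]]), 'dist': array([-0.05258202,  0.        ,  0.        ,  0.        ,  0.        ]), 'rvec': array([ 2.20429015, -0.89812975,  0.3746147 ]), 'tvec': array([-0.60144007,  0.20927326,  1.09668375])}
{'time': 0.1, 'q': array([-1.31548526e+00,  5.28392765e-01,  1.43377005e+00,  9.12034901e-06,
        1.18139577e+00, -1.78512445e-01]), 'joint_velocities': array([ 0.00071124, -0.00292294, -0.00351542, -0.00163065, -0.00105458,
       -0.00074212]), 'joint_torque': array([ 3.36227931e-04, -4.40985775e+01, -1.77151054e+01,  6.34458172e-02,
        5.33990655e-02, -6.12280292e-05]), 'position': array([ 0.26257345, -0.56646852,  0.23265876]), 'tool_rot': array([-0.69051319, -0.15287322,  0.6905606 , -0.15148389]), 'ft_force': array([ 0.51330065,  0.41471802, -0.16345986]), 'moment': array([ 0.01286962,  0.03037471, -0.01080466]), 'grip_width': 0.08714998924339673}
```

View pics/top0.png

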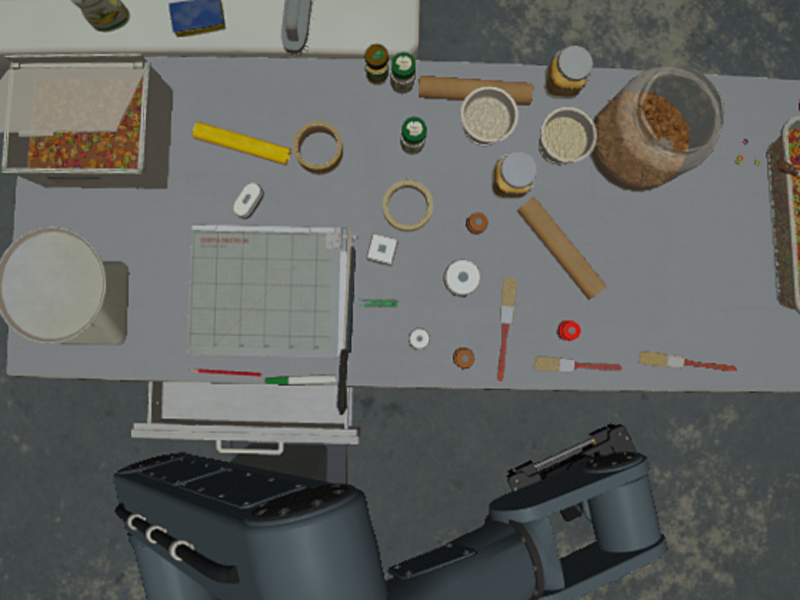

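View pics/scene0.png

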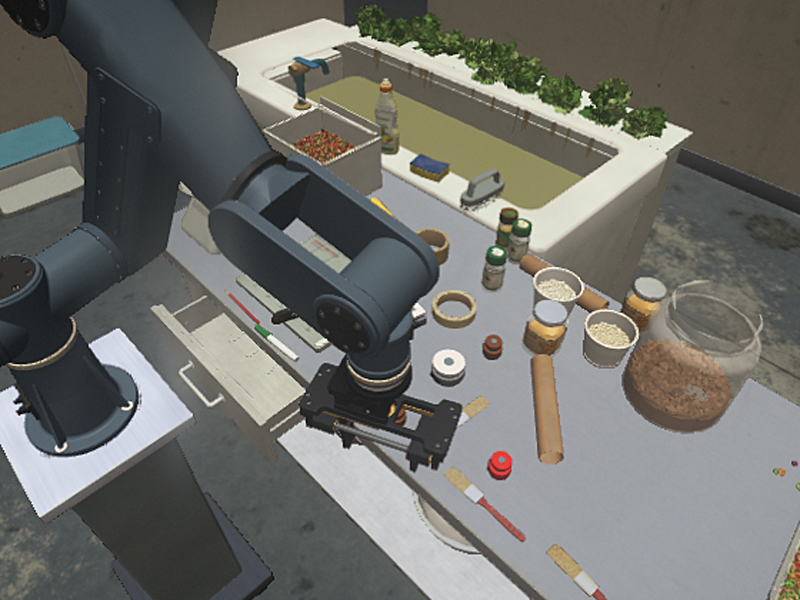

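The top view shows the large white disc at (462,278), the square at (381,249), the small white disc at (419,338) and the oblong at (248,200). The trimmer lever runs along column ~347. The brown and red knobs are look-alikes. Next I measure the cap centres by segmenting the white blobs.

```bash
cat > h.py <<'E'
from rig import robot,camera,camera_info
import cv2,numpy as np
from scipy.spatial.transform import Rotation as R
def ray(n,uv,z):
    i=camera_info(n); p=cv2.undistortPoints(np.array([[uv]],float),i["camera_matrix"],i["dist"])[0,0]
    M=cv2.Rodrigues(i["rvec"])[0]; d=M.T@np.r_[p,1]; c=-M.T@i["tvec"]; return c+d*(z-c[2])/d[2]
E
python3 - <<'E'
from h import *
im=camera("top"); s=1.4286
for n,(u,v),r in(("large",(462,278),20),("square",(381,249),18),("small",(419,338),14),("peg",(380,302),0),("lookalike",(464,357),0),("lever",(347,300),0),("leverfar",(347,237),0)):
    u/=s;v/=s
    if r:
        u0,v0=int(u-r),int(v-r); c=im[v0:v0+2*r,u0:u0+2*r].min(2)
        m=(c>165).astype(np.uint8); k=max(cv2.findContours(m,0,2)[0],key=cv2.contourArea)
        (a,b),w,t=cv2.minAreaRect(k); print(n,w,t); u,v=u0+a,v0+b
    print(n,np.round([u,v],1),np.round(ray("top",(u,v),.039),4))
o=robot.get_obs(); print(np.round(R.from_quat(o["tool_rot"]).as_matrix(),3),o["position"])
E
```

```text
large (21.0, 22.0) 90.0
large [324.  193.5] [ 0.5673 -0.4296  0.039 ]
square (16.24988555908203, 16.249887466430664) 14.03624439239502
square [267.  173.4] [ 0.6177 -0.2757  0.039 ]
small (11.0, 11.0) 90.0
small [293.5 236.5] [ 0.4506 -0.3501  0.039 ]
peg [266.  211.4] [ 0.5158 -0.2753  0.039 ]
lookalike [324.8 249.9] [ 0.4167 -0.4344  0.039 ]
lever [242.9 210. ] [ 0.5181 -0.2137  0.039 ]
leverfar [242.9 165.9] [ 0.6364 -0.2106  0.039 ]
[[-0.     0.42  -0.907]
 [ 0.002 -0.907 -0.42 ]
 [-1.    -0.002 -0.   ]] [ 0.26260817 -0.56656232  0.23280854]
```

```bash
python3 -m inch '[[[0,0,0,-0.12,0],[0,0,0,-0.12,0],[0,0,0,-0.12,0],[0,0,0,-0.12,0],[0,0,0,-0.12,0],[0,0,0,-0.12,0],[0,0,0,-0.12,0],[0,0,0,-0.12,0]]]' 10
cat >> h.py <<'E'
T=dict(large=(.5673,-.4296),square=(.6177,-.2757),small=(.4506,-.3501))
def rep(n,tipz=.06):
    o=robot.get_obs(); M=R.from_quat(o["tool_rot"]).as_matrix()
    d=np.r_[T[n],tipz+.011]-o["position"]
    print("t",o["time"],"pos",np.round(o["position"],4),"F",np.round(o["ft_force"],1),"toolshift cm",np.round(M.T@d*100,2),"yaw",np.arctan2(M[1,1],M[0,1]),"tilt",M[2,0],"w",o["grip_width"])
E
python3 -c "from h import *;rep('large')"
```

```text
time: 0.82
position: [0.262, -0.5641, 0.2292]
tool_rot: [0.535, 0.467, -0.532, 0.461]
ft_force: [-0.2, 0.7, 0.2]
grip_width: 0.0418
t 0.8167 pos [ 0.262  -0.5641  0.2292] F [-0.2  0.7  0.2] toolshift cm [ 15.87  28.43 -17.41] yaw -0.13905356741391414 tilt -0.999954603523612 w 0.04176671523226617
```

```bash
python3 -m inch '[[[0,0,0,-0.07,0],[0,0,0,-0.07,0],[0,3.5,-1.6,0,0],[0,3.5,-1.6,0,0],[0,3.5,-1.6,0,0],[0,3.5,-1.6,0,0],[0,3.5,-1.6,0,0],[0,3.5,-1.6,0,0]]]'
python3 -c "from h import *;rep('large')"
```

```text
time: 1.48
position: [0.4693, -0.4678, 0.2257]
tool_rot: [0.502, 0.504, -0.5, 0.494]
ft_force: [0.7, -1.0, -0.1]
grip_width: 0.0004
t 1.4833 pos [ 0.4693 -0.4678  0.2257] F [ 0.7 -1.  -0.1] toolshift cm [15.43  9.91 -3.67] yaw -0.0030914914726797482 tilt -0.9998946093358029 w 0.00039161025654756555
```

```bash
python3 -m inch '[[[1,3,-1.2,0,0],[2,3,-1.2,0,0],[2,3,-1.2,0,0],[2.5,1,-0.2,0,0],[2.5,0,0,0,0],[2.5,0,0,0,0],[1,0,0,0,0],[0,0,0,0,0]]]'
python3 -c "from h import *;rep('large')"
```

```text
time: 2.15
position: [0.5848, -0.4183, 0.0844]
tool_rot: [0.499, 0.506, -0.495, 0.499]
ft_force: [-0.3, -0.1, -0.5]
grip_width: 0.0002
t 2.15 pos [ 0.5848 -0.4183  0.0844] F [-0.3 -0.1 -0.5] toolshift cm [ 1.33 -1.76  1.12] yaw 0.010426841219306964 tilt -0.9999434981391713 w 0.00024490336489470254
```

```bash
python3 -m inch '[[[0.5,-0.9,0.6,0,0],[0.5,-0.8,0.5,0,0],[0.4,0,0,0,0],[0,0,0,0,0],[0,0,0,0,0]]]'
python3 - <<'E'
from h import *
rep('large',.039)
a=camera("scene")[210:300,255:375,::-1];b=camera("top")[140:260,225:385,::-1]
cv2.imwrite("pics/l1.png",np.hstack([cv2.resize(a,(400,300)),cv2.resize(b,(400,300))]))
E
```

```text
time: 2.57
position: [0.5655, -0.4338, 0.0728]
tool_rot: [0.5, 0.503, -0.496, 0.5]
ft_force: [0.3, -0.7, -1.1]
grip_width: 0.0009
t 2.5667 pos [ 0.5655 -0.4338  0.0728] F [ 0.3 -0.7 -1.1] toolshift cm [ 2.29  0.19 -0.41] yaw 0.007451591635221988 tilt -0.9999775068398598 w 0.0008602734232834909
```

View pics/l1.png

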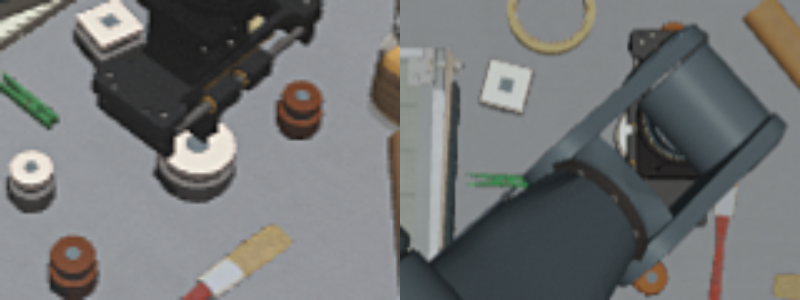

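In the left (scene) half the fingertips hang over the large cap, near (205,130). In the top half the arm hides the timer. The position agrees with my measurement, so I descend.

```bash
python3 -m inch '[[[0.6,0.2,-0.4,0,0],[0.6,0,0,0,0],[0.5,0,0,0,0],[0.2,0,0,0,0],[0.2,0,0,0,0]]]'; python3 -c "from h import *;rep('large',.033)"
```

```text
time: 3.08
position: [0.5698, -0.4294, 0.0525]
tool_rot: [0.5, 0.502, -0.496, 0.502]
ft_force: [-0.1, 1.1, -0.6]
grip_width: 0.0005
t 3.0833 pos [ 0.5698 -0.4294  0.0525] F [-0.1  1.1 -0.6] toolshift cm [ 0.85 -0.26  0.02] yaw 0.00889560997326922 tilt -0.9999857076139301 w 0.00045717517456611486
```

```bash
python3 -m inch '[[[0.2,-0.1,0,0,0],[0.2,0,0,0,0],[0.2,0,0,0,0]]]'; python3 -c "from h import *;rep('large',.033)"
```

```text
time: 3.33
position: [0.5692, -0.4292, 0.0461]
tool_rot: [0.499, 0.502, -0.496, 0.503]
ft_force: [-0.2, -0.5, 2.5]
grip_width: 0.0003
t 3.3333 pos [ 0.5692 -0.4292  0.0461] F [-0.2 -0.5  2.5] toolshift cm [ 0.21 -0.19  0.04] yaw 0.009588269935502524 tilt -0.999986245119165 w 0.00028681003838392286
```

```bash
python3 -m inch '[[[0.2,0,0,0,0],[0.2,0,0,0,0]]]'; python3 -c "from h import *;rep('large',.033)"
```

```text
time: 3.5
position: [0.5692, -0.4292, 0.0435]
tool_rot: [0.499, 0.502, -0.496, 0.503]
ft_force: [-3.1, 2.8, 15.0]
grip_width: 0.0003
t 3.5 pos [ 0.5692 -0.4292  0.0435] F [-3.1  2.8 15. ] toolshift cm [-0.05 -0.19  0.04] yaw 0.009792885674315337 tilt -0.999986955447796 w 0.000259007774482687
```

The force reached 15 N with the tips at about 33 mm, so the large cap is fully down. Next is the square one.

```bash
python3 -m inch '[[[-1,0,0,0,0],[-2,0,0,0,0],[-2,0,0,0,0],[0,1,-3,0,0],[0,1,-3,0,0],[0,1.5,-3,0,0],[0,1,-2.5,0,0],[0,0,0,0,0]]]';python3 -c "from h import *;rep('square',.045)"
```

```text
time: 4.17
position: [0.6145, -0.3151, 0.0984]
tool_rot: [0.502, 0.498, -0.497, 0.503]
ft_force: [0.2, 0.1, -0.3]
grip_width: 0.0005
t 4.1667 pos [ 0.6145 -0.3151  0.0984] F [ 0.2  0.1 -0.3] toolshift cm [ 4.24  0.29 -3.94] yaw 0.0019082232799770202 tilt -0.9999586422303355 w 0.000546630562237592
```

```bash
python3 -m inch '[[[0,0.2,-2.1,0,0],[0,0.1,-1.6,0,0],[1,0,0,0,0],[1,0,0,0,0],[0.5,0,0,0,0],[0,0,0,0,0]]]';python3 - <<'E'
from h import *
rep('square',.045)
a=camera("scene")[180:300,235:395,::-1]
cv2.imwrite("pics/s1.png",cv2.resize(a,(800,600)))
E
```

```text
time: 4.67
position: [0.6185, -0.2787, 0.0718]
tool_rot: [0.5, 0.497, -0.497, 0.505]
ft_force: [-0.2, -0.8, 0.3]
grip_width: 0.0004
t 4.6667 pos [ 0.6185 -0.2787  0.0718] F [-0.2 -0.8  0.3] toolshift cm [ 1.57 -0.1  -0.31] yaw 0.004547159249088032 tilt -0.9999243127356273 w 0.00038720590681000453
```

View pics/s1.png

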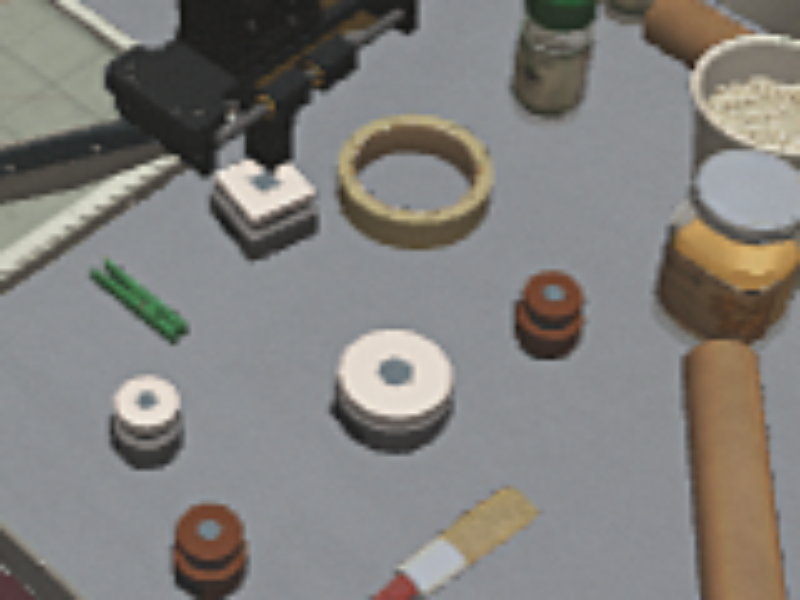

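The large cap at (395,370) is visibly down, and the fingertips hang over the square cap at (265,165).

```bash
python3 -m inch '[[[0.6,0,-0.3,0,0],[0.6,0,0,0,0],[0.4,0,0,0,0],[0.2,0,0,0,0],[0.2,0,0,0,0]]]';python3 -c "from h import *;rep('square',.033)"
```

```text
time: 5.13
position: [0.6183, -0.2797, 0.0496]
tool_rot: [0.501, 0.495, -0.499, 0.504]
ft_force: [-0.3, 1.1, 2.3]
grip_width: 0.0004
t 5.1333 pos [ 0.6183 -0.2797  0.0496] F [-0.3  1.1  2.3] toolshift cm [ 0.56 -0.07 -0.4 ] yaw -0.00013369821431059937 tilt -0.9999091632420356 w 0.00043564833571328114
```

```bash
python3 -m inch '[[[0.2,0,0,0,0],[0.2,0,0,0,0]]]';python3 -c "from h import *;rep('square',.033)"
```

```text
time: 5.3
position: [0.6184, -0.2797, 0.0458]
tool_rot: [0.502, 0.495, -0.499, 0.504]
ft_force: [-0.3, 1.3, 2.8]
grip_width: 0.0002
t 5.3 pos [ 0.6184 -0.2797  0.0458] F [-0.3  1.3  2.8] toolshift cm [ 0.17 -0.07 -0.4 ] yaw -0.00036529891622412924 tilt -0.9999128076831271 w 0.00024461482860747385
```

```bash
python3 -m inch '[[[0.2,0,0,0,0],[0.1,0,0,0,0]]]';python3 -c "from h import *;rep('square',.033)"
```

```text
time: 5.47
position: [0.6184, -0.2797, 0.0439]
tool_rot: [0.501, 0.496, -0.499, 0.504]
ft_force: [-2.6, 1.9, 9.2]
grip_width: 0.0005
t 5.4667 pos [ 0.6184 -0.2797  0.0439] F [-2.6  1.9  9.2] toolshift cm [-0.01 -0.07 -0.4 ] yaw 2.5897889924940613e-05 tilt -0.9999133714899726 w 0.0005415577744223482
```

The square cap is down (9 N). Now the small one.

```bash
python3 -m inch '[[[-1,0,0,0,0],[-2,0,0,0,0],[-2,0,0.5,0,0],[0,-2,2.5,0,0],[0,-3.5,2,0,0],[0,-3.5,1,0,0],[0,-3.5,1,0,0],[0,-2,0,0,0]]]';python3 -c "from h import *;rep('small',.06)"
```

```text
time: 6.13
position: [0.4777, -0.3544, 0.0989]
tool_rot: [0.499, 0.491, -0.496, 0.514]
ft_force: [-0.4, -0.5, 0.4]
grip_width: 0.0001
t 6.1333 pos [ 0.4777 -0.3544  0.0989] F [-0.4 -0.5  0.4] toolshift cm [ 2.71 -2.78 -0.52] yaw 0.011017005650827626 tilt -0.9994476393301767 w 0.00014366918444274295
```

```bash
python3 -m inch '[[[0,-1.3,-0.2,0,0],[0,-0.9,-0.2,0,0],[1,-0.1,0,0,0],[1,0,0,0,0],[0.3,0,0,0,0],[0,0,0,0,0]]]';python3 - <<'E'
from h import *
rep('small',.039)
a=camera("scene")[180:300,235:395,::-1]
cv2.imwrite("pics/m1.png",cv2.resize(a,(640,480)))
E
```

```text
time: 6.63
position: [0.4521, -0.3534, 0.0755]
tool_rot: [0.5, 0.488, -0.497, 0.515]
ft_force: [0.1, -0.2, 0.6]
grip_width: 0.0003
t 6.6333 pos [ 0.4521 -0.3534  0.0755] F [ 0.1 -0.2  0.6] toolshift cm [ 2.54 -0.22 -0.39] yaw 0.006360433504394428 tilt -0.9993067816332688 w 0.0002959562934135463
```

View pics/m1.png

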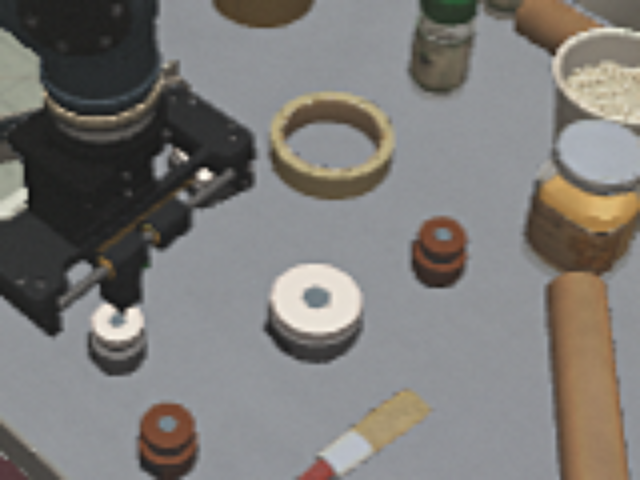

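The fingertips at (122,305) hang over the small cap at (118,322).

```bash
python3 -m inch '[[[0.6,-0.2,-0.3,0,0],[0.6,0,0,0,0],[0.6,0,-0.1,0,0],[0.3,0,0,0,0],[0.2,0,0,0,0]]]';python3 -c "from h import *;rep('small',.033)"
```

```text
time: 7.1
position: [0.4537, -0.3493, 0.0498]
tool_rot: [0.499, 0.489, -0.496, 0.516]
ft_force: [-0.8, -0.8, 2.5]
grip_width: 0.0005
t 7.1 pos [ 0.4537 -0.3493  0.0498] F [-0.8 -0.8  2.5] toolshift cm [ 0.57 -0.32  0.07] yaw 0.01036037050430321 tilt -0.9992278848428799 w 0.00046034230294472993
```

```bash
python3 -m inch '[[[0.2,0,0,0,0],[0.2,0,0,0,0]]]';python3 -c "from h import *;rep('small',.033)"
```

```text
time: 7.27
position: [0.4537, -0.3494, 0.0454]
tool_rot: [0.498, 0.489, -0.496, 0.516]
ft_force: [-0.2, 0.3, 2.3]
grip_width: 0.0005
t 7.2667 pos [ 0.4537 -0.3494  0.0454] F [-0.2  0.3  2.3] toolshift cm [ 0.14 -0.31  0.06] yaw 0.010997169154451937 tilt -0.9992483482952335 w 0.0005167013713271815
```

```bash
python3 -m inch '[[[0.15,0,0,0,0],[0.1,0,0,0,0]]]';python3 -c "from h import *;rep('small',.033)"
```

```text
time: 7.43
position: [0.4537, -0.3494, 0.0438]
tool_rot: [0.499, 0.489, -0.496, 0.516]
ft_force: [-1.6, 2.1, 12.4]
grip_width: 0.0006
t 7.4333 pos [ 0.4537 -0.3494  0.0438] F [-1.6  2.1 12.4] toolshift cm [-0.03 -0.31  0.07] yaw 0.010833525389030596 tilt -0.9992544573453938 w 0.0006437566698403697
```

The small cap is down too (12 N). I withdraw upward and check.

```bash
python3 -m inch '[[[-1,0,0,0,0],[-2.5,0,0,0,0],[-3,0,0,0,0],[-3,0,1,0,0],[-3,0,3,0,0],[-1,0,3,0,0],[0,0,3,0,0],[0,0,3,0,0]]]';python3 -m inch '[[[0,0,3,0,0],[0,0,3,0,0],[0,0,0,0,0],[0,0,0,0,0],[0,0,0,0,0]]]';python3 - <<'E'
from h import *
rep('small',.033)
cv2.imwrite("pics/e.png",np.hstack([cv2.resize(camera("scene")[150:310,225:415,::-1],(400,340)),cv2.resize(camera("top")[110:280,125:345,::-1],(400,340))]))
E
```

```text
time: 8.1
position: [0.4503, -0.4717, 0.1903]
tool_rot: [0.498, 0.493, -0.494, 0.515]
ft_force: [-0.3, 0.1, -0.5]
grip_width: 0.0003
time: 8.52
position: [0.4505, -0.5426, 0.196]
tool_rot: [0.498, 0.487, -0.496, 0.518]
ft_force: [-0.6, -0.1, -0.1]
grip_width: 0.0004
t 8.5167 pos [ 0.4505 -0.5426  0.196 ] F [-0.6 -0.1 -0.1] toolshift cm [ 14.62  -0.27 -19.7 ] yaw 0.011144637815344973 tilt -0.9990115634710095 w 0.00043122650297197396
```

View pics/e.png

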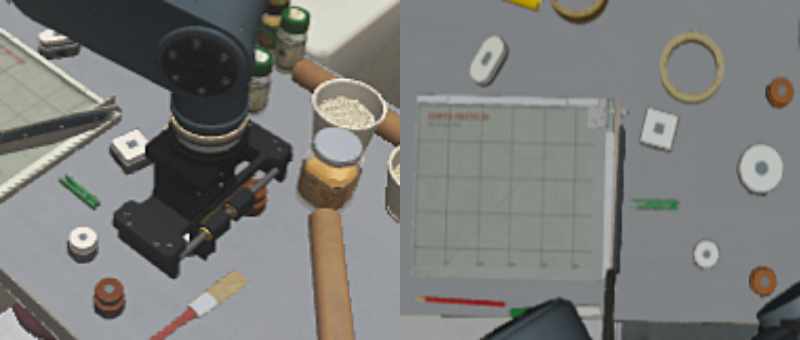

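The top view (right) shows all the timers in place: square (658,130), large (761,168), small (706,254), oblong (488,60). In the scene view (left) the small cap (82,240) and square cap (130,148) are low and no dark neck shows. The peg and tape have not moved, and the gripper touches nothing.

```bash
python3 -c "from rig import robot;print(robot.hand_in())"
```

```text
the job is handed in; nothing more can be done
None
```

I pressed the three caps from above with the closed fingertips, in order: large round, square, small round. I then withdrew and handed the job in at about 8.5 s; no verdict is reported.

- **Presses:** each one ended with the fingertips about 33 mm above the table, which is full travel. The wrist read 15 N on the large, 9 N on the square and 12 N on the small, against the 30 N limit. These are readings at the end of each move, so a brief peak in between would not show.
- **Last pictures:** the small and square caps look down, and the large one looked down in earlier pictures (the gripper hid it in the last side view). All four timers look unmoved and upright. I never went near the oblong one.
- **Other things on the table:** the peg, tape and pencil look untouched. The marker was partly hidden by the arm in the last crop, and the brush showed only in part; I did not pass near the marker.

None of my checks failed or disagreed.

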